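# Put the paint jars and sanding block away in the caddy

## Robot

A 6-joint arm with a two-finger parallel gripper is mounted at the origin on the work surface. World frame = base frame: x ahead of the robot, y to its left, z up, the work surface at z = 0. Lengths are in m, angles in rad, forces in N, time in s.
With the tool pointing down it reaches from about 0.425 to 0.95 m from the base axis. Payload 3.5 kg.
Tool frame: the origin (TCP) lies midway between the tips of the shut fingers; the grasp point (between the pads) lies 19 mm behind it; z points along the fingers, y is the line along which they close (so a half turn about z gives the same grasp; the last joint's range is limited). The gripper opens to 85 mm and grips with 20 to 120 N. Pads are 22 mm wide; open, the fingers measure 114 mm over their backs; the gripper's body (76 mm by 85 mm) begins 54 mm behind the grasp point. The pads swing forward as they close: fully open they stand 13 mm farther back than shut.
Start: joints at [-1.438, 0.286, 1.577, -0, 1.279, -0.15], TCP at [0.188, -0.648, 0.207] pointing down, gripper open.
Joint ranges: [-2.77, 2.77], [-0.9, 2.22], [0.21, 2.48], [-1.53, 4.67], [0.24, 2.81], [-2.84, 2.84]. Speed limits (rad/s): [2.79, 2.79, 3.14, 3.14, 3.14, 3.14].

## Interface

Orientations are given as a unit quaternion [x, y, z, w].
In Python, from plant import get_state, read_camera, ctrl gives the robot as it stands.
- The arm moves only by the shell command python3 -m crank 'ROWS' [FORCE]. ROWS is JSON, a list of rows, each a list of 3 entries, a list of its own where there are three numbers: the shift along the tool's x, y, z in mm, then the turn about the tool's z in degrees, then the closure in counts, from 0 (fully open) to 255 (shut). In form: [[[tx, ty, tz], yaw, claw], ...]. A call has 1 to 10 rows; each row is the pose to reach, as a shift and turn from the pose commanded when the call began, along the tool's axes at that moment; what a row does not reach only later rows make up. A row lasts 1/10 s, in which the tool goes at most 50 mm and 8.59 degrees, less where a joint would pass 70% of its speed; a pose out of reach is approached as far as the arm can. A call with a gripper value outside its range is refused whole. The fingers move at their own pace and stop on an object; FORCE is the grip in N (left out, the last holds). Time passes only in rows, so rows that repeat a pose let the fingers close. It gives the time, the measured TCP pose, the force, the opening and the grip force at its end, in the units of the state.
- get_state(): the state, without advancing time (a new reading comes with each control period).
- read_camera(name): name is "side" or "top"; returns a dict with "frame" (420x560x3 uint8, blue, green, red), "range_z" (420x560 float32, m along the optical axis (not along the pixel's ray), 0 where there is no reading), "vfov" (degrees; the focal length in pixels is half the picture's height over the tangent of half this angle, whatever the lens; pixels are square), "cx", "cy" (the principal point, pixels), "k1" (the pictures are not rectified: a ray, as slopes to the right and down, at radius r is drawn at 1 + k1 r^2 times it, then the intrinsics apply), "origin" and "orientation" of the camera in the world. Camera axes: x right, y down, z forward; pixel columns grow to the right and rows downward; lengths in m; the calibration is good to about 2 mm. A picture is of the moment at which its call begins.
- ctrl.sign_off(): hands the job in; it is judged then, once.
The state is a dict: "time": time; "qpos": joint angles; "dq": joint speeds; "joint_efforts": joint torques, N m; "eef_pos": TCP position; "tcp_rot": TCP orientation; "contact_force": force on the tool from outside, world axes, zero at the start; "wrist_torque": the same for the moment, N m; "opening": opening from 0.0 (shut) to 1.0 (fully open); "finger_force": force on a finger pad.
Only numpy, scipy, OpenCV 4.12 (cv2) and the standard library are available. Lean on these libraries where they do the work, as an engineer would, in place of code of your own. Each camera call takes 0.05 s, during which the arm holds its last target. There are 200 camera calls.

## Task

Tidy up the craft table: stand the two loose paint jars upright in the two empty cells of the plywood caddy, one jar per cell, and lay the cork sanding block flat and square, fully home, in the shallow pocket in the caddy's ledge. Lower the jars in rather than dropping them, leave the two jars already in the caddy in their cells, and do not knock over the mug.

Things in the scene. Friction and masses are not known exactly. Their poses are not given: they have to be found in the camera images.
- caddy: plywood caddy fixed to the table, 162 (x) by 257 (y) mm. Origin: centre of its underside; x points from its ledge (robot side) to its cells, z up. Four square cells in a row, 58 mm inside, centres at x = +47, y = -94.5, -31.5, +31.5, +94.5 mm; floors at z = 6, tops of the 5 mm walls at z = 40 mm. Ledge: x = -81 to +13 mm, top at z = 20 mm. Two cells, which varies, already hold a jar
- pocket (a point): centre of the floor of the pocket in the ledge, at caddy x = -36 mm, y = 0, z = 6 mm; axes as the caddy's. The pocket is rectangular, 54 mm (caddy x) by 96 mm (caddy y) inside and 14 mm deep (ledge top at 20 mm)
- liner_a: thin round cork liner (53 mm across, 1 mm, flush with the floor for all purposes) in the middle of one empty cell; origin at the centre of that cell's floor
- liner_b: the same in the middle of the other empty cell; origin at the centre of that cell's floor
- jar_a: closed round paint jar, white body with paper band and plain steel lid, 46 mm across, 75 mm tall (lid: top 18 mm, same width), about 0.12 kg; origin at the centre of its underside, z up. Stands loose on the table to the robot's right
- jar_b: closed round paint jar, white body with paper band and plain steel lid, 46 mm across, 75 mm tall (lid: top 18 mm, same width), about 0.12 kg; origin at the centre of its underside, z up. Stands loose on the table to the robot's right; the same as the other
- stock_a: closed round paint jar, white body with paper band and plain steel lid, 46 mm across, 75 mm tall (lid: top 18 mm, same width), about 0.12 kg; origin at the centre of its underside, z up. Already stands in a cell of the caddy (its top 81 mm above the table) and stays there
- stock_b: closed round paint jar, white body with paper band and plain steel lid, 46 mm across, 75 mm tall (lid: top 18 mm, same width), about 0.12 kg; origin at the centre of its underside, z up. Already stands in another cell of the caddy and stays there
- block: rectangular cork sanding block, 46 mm (its x) by 88 mm (its y) by 30 mm tall, about 70 g; origin at the centre of its underside, z up. Lies loose on the table to the robot's right, not square to anything. Seated, its long side runs along the caddy's y (either way round) and its top is 36 mm above the table
- mug: white ceramic mug, bystander, 82 mm across, 95 mm tall, handle on its own +y side; origin at the centre of its underside, z up
Things that resemble listed ones, but are neither listed nor needed, are in the scene too. Leave any black or pink look-alike of the stock_a alone.

How it is judged:
By the outcome, as a careful person would: the job done as asked, in the order asked, and still so for the second after the job is handed in, with the robot touching nothing.
It also fails if it takes over 67 s, if anything falls off the work surface, if the arm or the gripper's body presses on something with over 40 N, if the wrist force passes 120 N, or if a joint passes its speed limit or range.

## Working session

There is one attempt and no reset: what is moved stays moved. The work goes in short steps, Python scripts to look and compute and a shell command to move; the robot and the scene stay as the last step left them, time stands still between calls to the robot, and variables do not carry over. Pictures are saved under pics/ and viewed, at most 11 in all, crops included, and the job is handed in when it is done.

```bash
mkdir -p pics
cat > h.py <<'E'
import numpy as np, cv2, pickle
from scipy.spatial.transform import Rotation as R
def K(c):
    f=210/np.tan(np.radians(c["vfov"])/2)
    return f
def pts(c):
    """world point per pixel from depth"""
    f=K(c); v,u=np.mgrid[0:420,0:560].astype(float)
    xd=(u-c["cx"])/f; yd=(v-c["cy"])/f; x,y=xd.copy(),yd.copy()
    for _ in range(15):
        s=1+c["k1"]*(x*x+y*y); x=xd/s; y=yd/s
    d=np.dstack([x,y,np.ones_like(x)])
    Rm=R.from_quat(c["orientation"]).as_matrix()
    d=d@Rm.T
    return d, np.array(c["origin"])+d*c["range_z"][...,None]
def onplane(c,d,z):
    o=np.array(c["origin"]); return o+d*((z-o[2])/d[...,2:3])
def look(name,tag):
    from plant import read_camera
    c=read_camera(name); cv2.imwrite(f"pics/{tag}.png",c["frame"]); pickle.dump(c,open(f"pics/{tag}.pkl","wb")); return c
E
python3 - <<'E'
from h import *
from plant import get_state
for n in("top","side"):
    c=look(n,n+"0"); print(n,c["origin"],c["orientation"],c["vfov"],c["cx"],c["cy"],c["k1"])
s=get_state(); print(s)
E
```

```text
top [ 0.43595483 -0.0507202   0.98456359] [ 0.70988531 -0.70181121  0.0450355  -0.03867388] 51.43666429097871 276.4674021048538 213.73465055891302 -0.07849992374232356
side [-0.12659688  0.66861159  0.65725093] [-0.31748491  0.81360443 -0.4528491   0.17938466] 46.44829309425803 274.81211050867955 207.14984418702778 -0.0875895057294074
{'time': 0.1, 'qpos': array([-1.43800398e+00,  2.87135218e-01,  1.57804306e+00, -9.53255409e-06,
        1.27860189e+00, -1.49996223e-01]), 'dq': array([-0.00081408, -0.00074996, -0.00367257, -0.00091631,  0.00133267,
        0.00158625]), 'joint_efforts': array([ 4.07994648e-04, -4.07298338e+01, -2.93699992e+01, -1.92056441e-04,
        3.39662416e-03,  2.65537693e-06]), 'eef_pos': array([ 0.18828949, -0.64752813,  0.20604004]), 'tcp_rot': array([ 9.90019685e-01,  1.40924901e-01,  4.84574279e-06, -1.09375675e-03]), 'contact_force': array([-0.22059051, -0.02758322, -0.66041591]), 'wrist_torque': array([0.01471631, 0.05178947, 0.03572693]), 'finger_force': 0.0, 'opening': 0.9959770672070629}
```

View pics/top0.png

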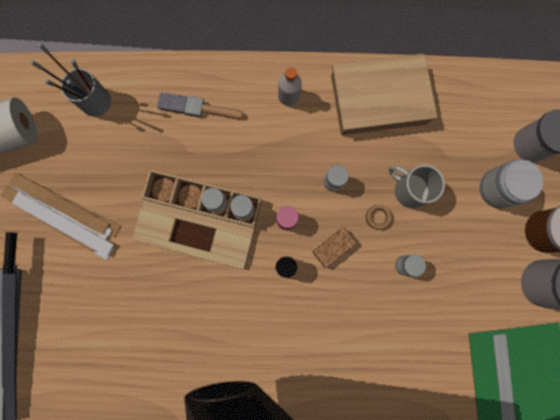

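View pics/side0.png

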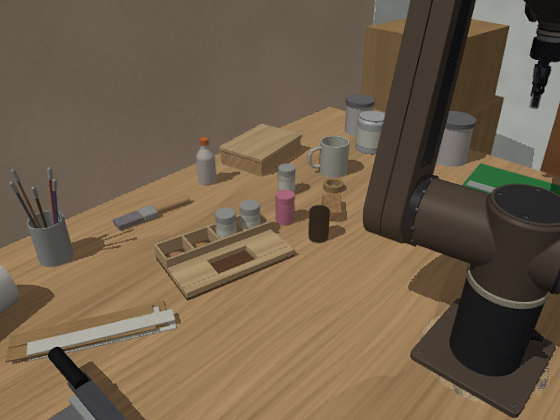

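The top view shows the caddy (corners about (148,173), (262,198), (245,266), (135,236)), with empty cells at (162,187) and (190,195). The stock jars are at (214,198) and (242,206), the loose jars at (336,178) and (412,265), and the block at (335,248). Pink and black look-alikes are at (287,216) and (286,267), and the mug is at (420,187). The side view agrees, though the arm hides one jar.

```bash
cat > m.py <<'E'
from h import *
def blob(c,d,P,uv,zlo,zhi,rad=35):
    """connected set of pixels whose height is in a band, around uv"""
    m=((P[...,2]>zlo)&(P[...,2]<zhi)&(c["range_z"]>0)).astype(np.uint8)
    v,u=np.mgrid[0:420,0:560]; m[np.hypot(u-uv[0],v-uv[1])>rad]=0
    n,l,st,ce=cv2.connectedComponentsWithStats(m)
    if n<2: return None
    k=1+np.argmax(st[1:,4]); return l==k
def rect(XY):
    r=cv2.minAreaRect((XY*1000).astype(np.float32)); return r
E
python3 - <<'E'
from m import *
c=pickle.load(open("pics/top0.pkl","rb")); d,P=pts(c)
for n,uv,lo,hi,r in [("jar1",(336,178),.065,.09,22),("jar2",(412,265),.065,.09,22),("st1",(214,198),.072,.095,14),("st2",(242,206),.072,.095,14),("pink",(287,216),.06,.1,18),("black",(286,267),.06,.1,18),("block",(335,248),.022,.04,30),("mug",(420,187),.085,.11,35)]:
    b=blob(c,d,P,uv,lo,hi,r)
    if b is None: print(n,None,P[uv[1],uv[0]]);continue
    z=np.median(P[b][:,2]); X=onplane(c,d,z)[b][:,:2]
    (ce,ra)=cv2.minEnclosingCircle((X*1000).astype(np.float32)); print(n,b.sum(),"z",z.round(4),"mean",X.mean(0).round(4),"circ",np.round(ce,1),round(ra,1),"rect",np.round(rect(X)[0],1),np.round(rect(X)[1],1),round(rect(X)[2],1))
# caddy: ledge+wall
print("table z", np.median(P[300:330,100:180,2]), "pocketfloor",P[235,192],"ledge",P[250,160],P[225,160])
b=blob(c,d,P,(197,219),.014,.05,75)
X=P[b][:,:2]; print("caddy",b.sum(),rect(X))
b=blob(c,d,P,(190,240),.014,.026,60); X=onplane(c,d,.02)[b][:,:2]; print("ledge",b.sum(),rect(X))
# pocket dark
g=c["frame"].max(2); m=((g<75)).astype(np.uint8); m[:215]=0;m[255:]=0;m[:,:165]=0;m[:,220:]=0
n,l,st,ce=cv2.connectedComponentsWithStats(m);k=1+np.argmax(st[1:,4]);print("pocket px",st[k],rect(onplane(c,d,.02)[l==k][:,:2]),rect(onplane(c,d,.006)[l==k][:,:2]))
# cropped enlarge
f=cv2.resize(c["frame"][160:290,120:440],None,fx=2.5,fy=2.5,interpolation=cv2.INTER_CUBIC);cv2.imwrite("pics/crop0.png",f)
E
```

```text
jar1 372 z 0.0756 mean [ 0.6284 -0.1869] circ [ 628.2 -187.2] 23.9 rect [ 628.4 -186.9] [43.7 46.3] 45.5
jar2 381 z 0.0751 mean [ 0.4389 -0.3477] circ [ 439.1 -347.5] 23.8 rect [ 438.5 -346.9] [43.9 45.1] 0.2
st1 378 z 0.0817 mean [0.5749 0.077 ] circ [574.7  77.1] 23.4 rect [575.1  77.2] [45.2 44.4] 46.3
st2 379 z 0.0817 mean [0.56   0.0158] circ [560.1  16. ] 23.2 rect [560.  15.] [44.3 44. ] 0.7
pink 373 z 0.0756 mean [ 0.5389 -0.0807] circ [539.  -80.6] 23.0 rect [538.7 -81.5] [44.4 44.1] 0.7
black 379 z 0.0758 mean [ 0.4345 -0.0799] circ [434.7 -79.7] 22.7 rect [434.3 -80.3] [43.3 43.5] 0.6
block 844 z 0.0305 mean [ 0.4778 -0.1864] circ [ 478.5 -185.8] 47.9 rect [ 477.8 -186.5] [46.1 88.4] 38.7
mug 339 z 0.0943 mean [ 0.6103 -0.3697] circ [ 611.3 -368.4] 42.9 rect [ 609.5 -368.8] [78.8 83.3] 26.5
table z 0.0011975105585399493 pocketfloor [0.50185613 0.13025075 0.00807149] ledge [0.46743035 0.20295577 0.00159364] [0.52227483 0.20006425 0.02143951]
caddy 5142 ((537.4671630859375, 119.60202026367188), (258.0555419921875, 162.88133239746094), 76.2365951538086)
ledge 3825 ((504.51434326171875, 127.31458282470703), (258.1198425292969, 95.23789978027344), 76.17398834228516)
pocket px [170 219  45  32 901] ((502.00018310546875, 127.97913360595703), (90.36414337158203, 49.987064361572266), 76.16667175292969) ((502.958740234375, 130.57286071777344), (91.67572784423828, 50.71261215209961), 76.16661834716797)
```

View pics/crop0.png

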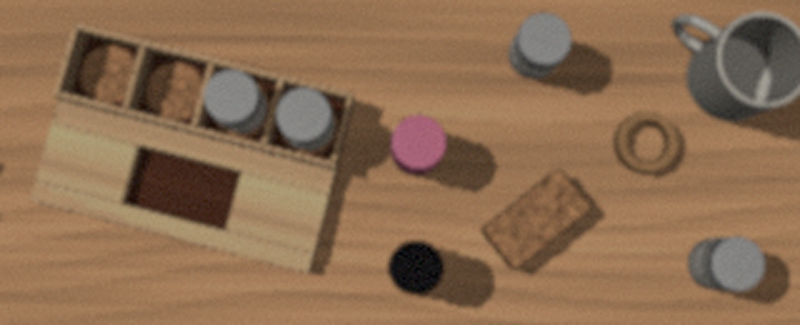

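The sizes and heights match what was given. Caddy centre is (0.5375, 0.1196) and its yaw is -13.8°. The stocks fall on the y = -31.5 and -94.5 cells, so the empty cells are at y = +31.5, (0.5906, 0.1390), and y = +94.5, (0.6057, 0.2002). I'll move above the jar at (0.439, -0.3475), turned so the fingers close along the caddy's x.

```bash
cat > go.py <<'E'
# how far: target world x y z [closing-dir heading deg] -> shift in tool mm, yaw deg
import sys; from h import *; from plant import get_state
s=get_state(); a=list(map(float,sys.argv[1:])); Rm=R.from_quat(s["tcp_rot"]).as_matrix()
t=Rm.T@(np.array(a[:3])-s["eef_pos"])*1000
ch=np.degrees(np.arctan2(Rm[1,1],Rm[0,1])); out=""
if len(a)>3: out="yaw %.1f"%(-((a[3]-ch+90)%180-90))
print("t",s["time"],"shift",t.round(1),out,"closing heading",ch.round(1),"q",np.round(s["qpos"],2),"open",round(s["opening"],3),"F",np.round(s["contact_force"],1))
E
python3 -m crank '[[[324,-218,76],-60,0],[[324,-218,76],-60,0],[[324,-218,76],-60,0],[[324,-218,76],-60,0],[[324,-218,76],-60,0],[[324,-218,76],-60,0],[[324,-218,76],-60,0],[[324,-218,76],-60,0],[[324,-218,76],-60,0],[[324,-218,76],-60,0]]' 40
python3 go.py .439 -.3475 .038 -13.8
```

```text
time: 1.1
eef_pos: [0.4389, -0.3472, 0.1306]
tcp_rot: [0.786, 0.618, -0.0, -0.001]
contact_force: [0.4, -0.6, 1.1]
opening: 1.004
finger_force: 0.0
t 1.1 shift [-0.3  0.3 92.6] yaw 0.2 closing heading -13.6 q [-0.85  0.11  1.93 -0.    1.1  -0.61] open 1.004 F [ 0.4 -0.6  1.1]
```

```bash
python3 -m crank '[[[0,0,40],0,0],[[0,0,75],0,0],[[0,0,92],0,0],[[0,0,92],0,0],[[0,0,92],0,255],[[0,0,92],0,255],[[0,0,92],0,255],[[0,0,92],0,255],[[0,0,92],0,255],[[0,0,92],0,255]]' 40
python3 go.py .439 -.3475 .158 -13.8
```

```text
time: 2.1
eef_pos: [0.4398, -0.3499, 0.0416]
tcp_rot: [0.787, 0.617, -0.0, 0.002]
contact_force: [-0.1, 0.7, 6.2]
opening: 0.509
finger_force: 40.4
t 2.1 shift [   1.8   -1.  -116.4] yaw 0.0 closing heading -13.8 q [-0.85  0.23  1.97 -0.    0.93 -0.61] open 0.509 F [-0.1  0.7  6.2]
```

```bash
python3 -m crank '[[[0,0,-15],0,255],[[0,0,-45],0,255],[[0,0,-80],0,255],[[0,0,-110],0,255],[[0,0,-118],0,255],[[0,0,-118],0,255]]'
python3 go.py .6057 .2002 .158 -13.8
python3 - <<'E'
from h import *
look("side","s1");look("top","t1")
a=cv2.imread("pics/s1.png")
b=cv2.imread("pics/t1.png")
cv2.imwrite("pics/c1.png",np.hstack([a[:,280:],b[150:,250:][:420].copy() if 0 else cv2.resize(b[150:360,250:530],(480,360))[:, :][0:360].copy() if 0 else cv2.copyMakeBorder(cv2.resize(b[150:360,250:530],(480,360)),0,60,0,0,0)]))
E
```

```text
time: 2.7
eef_pos: [0.4392, -0.3488, 0.1589]
tcp_rot: [0.787, 0.617, 0.0, 0.002]
contact_force: [0.8, 0.4, -1.7]
opening: 0.509
finger_force: 41.3
t 2.7 shift [572.9  30.9  -0. ] yaw 0.0 closing heading -13.8 q [-0.85  0.08  1.91  0.    1.15 -0.61] open 0.509 F [ 0.8  0.4 -1.7]
```

View pics/c1.png

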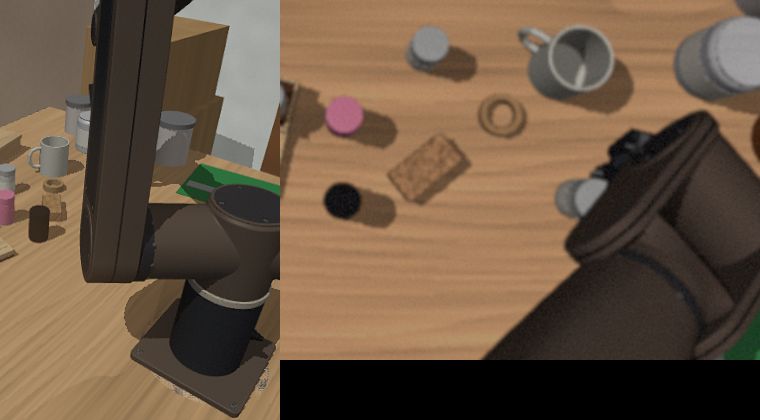

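The top crop shows the jar's lid moved from about (558,197) to (592,197), partly behind the wrist. That fits a lifted jar in the fingers, and the grip force and opening agree. Next I carry it to the far cell.

```bash
python3 -c "
from h import *
c=pickle.load(open('pics/t1.pkl','rb'));d,P=pts(c);print(P[264:270:2,424:436:3].round(3).tolist())"
python3 -m crank '[[[20,1,0],0,255],[[60,4,0],0,255],[[105,6,0],0,255],[[150,8,0],0,255],[[195,11,0],0,255],[[240,13,0],0,255],[[285,15,0],0,255],[[330,18,0],0,255],[[375,20,0],0,255],[[420,23,0],0,255]]'
python3 go.py .6057 .2002 .158 -13.8
```

```text
[[[0.441, -0.329, 0.191], [0.441, -0.335, 0.189], [0.441, -0.34, 0.191], [0.441, -0.347, 0.189]], [[0.437, -0.329, 0.189], [0.437, -0.334, 0.191], [0.437, -0.339, 0.192], [0.437, -0.346, 0.189]], [[0.434, -0.329, 0.19], [0.434, -0.334, 0.193], [0.434, -0.34, 0.191], [0.434, -0.259, 0.425]]]
time: 3.8
eef_pos: [0.5597, 0.056, 0.1544]
tcp_rot: [0.787, 0.617, -0.002, -0.002]
contact_force: [0.2, -0.9, -1.4]
opening: 0.513
finger_force: 41.3
t 3.8 shift [151.   10.3  -3.8] yaw 0.0 closing heading -13.8 q [-0.08  0.09  1.9  -0.    1.15  0.16] open 0.513 F [ 0.2 -0.9 -1.4]
```

The lid is at z 0.190, so the jar is held with the TCP about 42 mm above its underside. Placed TCP z should be about 0.048.

```bash
python3 -m crank '[[[45,3,0],0,255],[[90,6,0],0,255],[[125,9,0],0,255],[[145,10,0],0,255],[[151,10,0],0,255],[[151,10,0],0,255],[[151,10,0],0,255],[[151,10,0],0,255]]'
python3 go.py .6057 .2002 .052 -13.8
python3 - <<'E'
from m import *
c=look("top","t2");cv2.imwrite("pics/c2.png",np.hstack([cv2.resize(c["frame"][130:280,90:290],(600,450))]))
d,P=pts(c)
b=blob(c,d,P,(158,180),.17,.2,40)
if b is not None: print(b.sum(),np.median(P[b],0),rect(P[b][:,:2]))
E
```

```text
time: 4.6
eef_pos: [0.6067, 0.1967, 0.1573]
tcp_rot: [0.787, 0.616, -0.0, 0.0]
contact_force: [0.3, 0.1, -1.3]
opening: 0.514
finger_force: 41.3
t 4.6 shift [  3.2  -1.8 105.2] yaw -0.1 closing heading -13.9 q [ 0.15  0.25  1.72 -0.    1.18  0.4 ] open 0.514 F [ 0.3  0.1 -1.3]
413 [0.60381988 0.18953595 0.19116495] ((602.4849243164062, 189.67349243164062), (55.45232009887695, 34.430233001708984), 10.343475341796875)
```

View pics/c2.png

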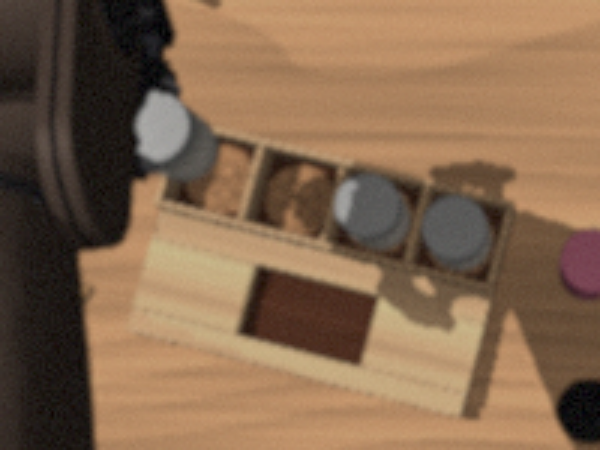

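The picture shows the jar held upright at (162,125) in the crop, above the far empty cell at (215,180) in the crop. I'll fit its centre from the visible lid rim before lowering.

```bash
cat > lid.py <<'E'
from m import *; from scipy.optimize import least_squares
def lid(c,uv,z,r=40,side=-1):
    d,P=pts(c); b=blob(c,d,P,uv,z-.008,z+.008,r); 
    zz=np.median(P[b][:,2]); X=onplane(c,d,zz)
    m=b.astype(np.uint8); E=[]
    for v in range(420):
        u=np.where(m[v])[0]
        if len(u)>6: E.append(X[v,u[-1],:2])   # right-most (smallest y) rim pixels
    E=np.array(E)*1000
    f=least_squares(lambda p:np.hypot(E[:,0]-p[0],E[:,1]-p[1])-23,E.mean(0)+[0,15],loss="soft_l1")
    return f.x,zz,np.abs(f.fun).mean(),len(E)
E
python3 - <<'E'
from lid import *
c=pickle.load(open("pics/t2.pkl","rb")); print(lid(c,(147,172),.191,22)); 
c=pickle.load(open("pics/top0.pkl","rb")); print(lid(c,(242,206),.081,14),lid(c,(412,265),.075,22))
E
python3 go.py .6057 .2002 .052 -13.8
```

```text
(array([605.15615349, 195.79976968]), np.float64(0.1914767177688963), np.float64(0.7933350004347837), 23)
(array([560.04709347,  16.92985905]), np.float64(0.08169600076653605), np.float64(0.5270415762789616), 21) (array([ 439.29440755, -347.03116585]), np.float64(0.07518213673739843), np.float64(0.6295709827995378), 21)
t 4.65 shift [  3.1  -1.9 105.4] yaw -0.1 closing heading -13.9 q [ 0.15  0.25  1.72 -0.    1.18  0.4 ] open 0.512 F [-0.3  0.3 -1.7]
```

The jar is about 4 mm short in tool x, and the TCP reading says much the same. I correct that and lower it.

```bash
python3 -m crank '[[[4,-1,0],0,255],[[4,-1,20],0,255],[[4,-1,50],0,255],[[4,-1,75],0,255],[[4,-1,90],0,255],[[4,-1,97],0,255],[[4,-1,101],0,255],[[4,-1,103],0,255],[[4,-1,105],0,255],[[4,-1,105],0,255]]'
python3 go.py .6057 .2002 .048 -13.8
```

```text
time: 5.65
eef_pos: [0.6075, 0.2025, 0.0532]
tcp_rot: [0.787, 0.617, 0.001, 0.0]
contact_force: [-0.9, -0.1, -1.1]
opening: 0.512
finger_force: 41.3
t 5.65 shift [-2.6 -1.2  5.2] yaw 0.0 closing heading -13.8 q [0.16 0.37 1.77 0.   1.   0.4 ] open 0.512 F [-0.9 -0.1 -1.1]
```

Now I feel for the floor.

```bash
python3 -m crank '[[[0,0,2],0,255],[[0,0,3],0,255],[[0,0,3],0,255]]'; python3 -m crank '[[[0,0,1],0,255],[[0,0,2],0,255],[[0,0,2],0,255]]'
```

```text
time: 5.95
eef_pos: [0.6068, 0.2024, 0.0492]
tcp_rot: [0.787, 0.617, -0.0, -0.0]
contact_force: [-0.5, 0.2, -1.2]
opening: 0.516
finger_force: 41.3
time: 6.25
eef_pos: [0.6071, 0.2024, 0.0477]
tcp_rot: [0.787, 0.617, 0.0, -0.0]
contact_force: [-0.7, 0.1, 0.6]
opening: 0.512
finger_force: 41.5
```

```bash
python3 -m crank '[[[0,0,1],0,255],[[0,0,1],0,200],[[0,0,1],0,100],[[0,0,1],0,40],[[0,0,1],0,0],[[0,0,1],0,0],[[0,0,1],0,0],[[0,0,-20],0,0],[[0,0,-60],0,0],[[0,0,-105],0,0]]'
python3 go.py .6284 -.187 .158 -13.8
```

```text
time: 7.25
eef_pos: [0.6055, 0.202, 0.1513]
tcp_rot: [0.787, 0.617, -0.002, -0.001]
contact_force: [0.2, 0.0, 0.6]
opening: 1.0
finger_force: 0.0
t 7.25 shift [-372.4  115.1   -6.5] yaw -0.0 closing heading -13.8 q [ 0.16  0.26  1.72 -0.    1.17  0.4 ] open 1.0 F [0.2 0.  0.6]
```

```bash
python3 -m crank '[[[-372,115,0],0,0],[[-372,115,0],0,0],[[-372,115,0],0,0],[[-372,115,0],0,0],[[-372,115,0],0,0],[[-372,115,0],0,0],[[-372,115,0],0,0],[[-372,115,0],0,0],[[-372,115,0],0,0],[[-372,115,0],0,0]]'
python3 go.py .6284 -.187 .04 -13.8
python3 - <<'E'
from lid import *
c=look("top","t3"); cv2.imwrite("pics/c3.png",cv2.resize(c["frame"][130:280,90:390],(800,400)))
print(lid(c,(165,187),.081,24))
E
```

```text
time: 8.25
eef_pos: [0.6296, -0.1871, 0.152]
tcp_rot: [0.788, 0.616, 0.0, -0.0]
contact_force: [-0.5, 0.4, -0.0]
opening: 1.001
finger_force: 0.0
t 8.25 shift [ -0.3  -1.1 112. ] yaw -0.1 closing heading -13.9 q [-0.44  0.29  1.67  0.    1.18 -0.2 ] open 1.001 F [-0.5  0.4 -0. ]
(array([606.71466251, 200.72584282]), np.float64(0.08197230823051127), np.float64(0.5082577004693729), 20)
```

View pics/c3.png

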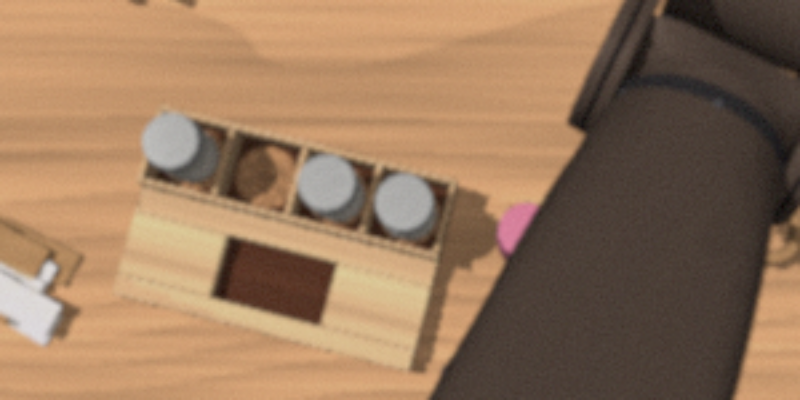

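The first jar stands upright in the far cell at (172,142) in the crop, 1 mm off centre with its lid at the right height. Now the second jar.

```bash
python3 -m crank '[[[0,-1,45],0,0],[[0,-1,85],0,0],[[0,-1,112],0,0],[[0,-1,112],0,0],[[0,-1,112],0,255],[[0,-1,112],0,255],[[0,-1,112],0,255],[[0,-1,112],0,255],[[0,-1,112],0,255],[[0,-1,112],0,255]]' 40
python3 -m crank '[[[0,0,0],0,255],[[0,0,-15],0,255],[[0,0,-45],0,255],[[0,0,-80],0,255],[[0,0,-110],0,255],[[0,0,-118],0,255],[[0,0,-118],0,255]]'
python3 go.py .5906 .139 .158 -13.8
```

```text
time: 9.3
eef_pos: [0.6307, -0.1867, 0.0437]
tcp_rot: [0.787, 0.617, 0.001, 0.002]
contact_force: [-1.9, 0.9, 6.2]
opening: 0.514
finger_force: 40.1
time: 10.0
eef_pos: [0.6297, -0.1865, 0.1606]
tcp_rot: [0.787, 0.617, 0.001, 0.002]
contact_force: [-0.5, 0.4, -1.6]
opening: 0.507
finger_force: 41.0
t 10.0 shift [ 306.8 -115.7    1.9] yaw -0.0 closing heading -13.8 q [-0.44  0.28  1.67 -0.    1.19 -0.2 ] open 0.507 F [-0.5  0.4 -1.6]
```

```bash
python3 -m crank '[[[20,-7,0],0,255],[[60,-22,0],0,255],[[100,-38,0],0,255],[[140,-53,0],0,255],[[180,-68,0],0,255],[[220,-83,0],0,255],[[260,-98,0],0,255],[[290,-110,0],0,255],[[307,-116,0],0,255],[[307,-116,0],0,255]]'
python3 -m crank '[[[0,0,0],0,255],[[0,0,0],0,255]]'
python3 go.py .5906 .139 .056 -13.8
python3 - <<'E'
from lid import *
c=look("top","t4"); print(lid(c,(178,190),.192,26))
cv2.imwrite("pics/c4.png",cv2.resize(c["frame"][130:280,90:290],(600,450)))
E
```

```text
time: 11.0
eef_pos: [0.5866, 0.1429, 0.1553]
tcp_rot: [0.786, 0.619, -0.002, -0.002]
contact_force: [-0.7, -0.2, -1.8]
opening: 0.512
finger_force: 41.0
time: 11.2
eef_pos: [0.5887, 0.1391, 0.157]
tcp_rot: [0.787, 0.617, -0.001, -0.001]
contact_force: [-0.4, 0.1, -1.5]
opening: 0.509
finger_force: 41.0
t 11.2 shift [  0.5   2.1 101. ] yaw -0.0 closing heading -13.8 q [ 0.06  0.18  1.8  -0.    1.17  0.31] open 0.509 F [-0.4  0.1 -1.5]
(array([587.40379467, 138.55842076]), np.float64(0.18900735264670132), np.float64(0.5998212288721996), 18)
```

View pics/c4.png

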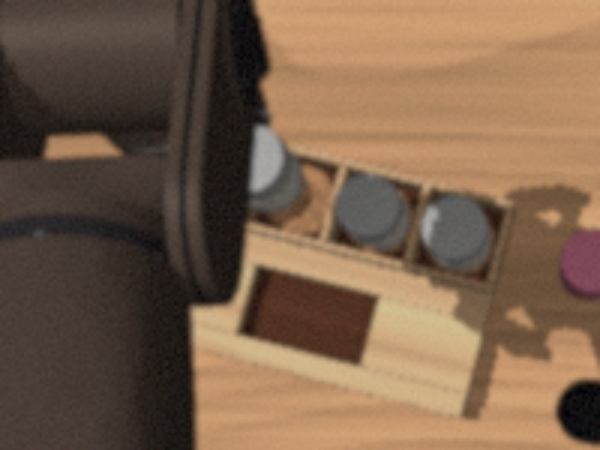

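The crop shows the second jar held upright at (265,160), above the near empty cell, about 3 mm short in tool y. I correct that and lower it.

```bash
python3 -m crank '[[[0,2,0],0,255],[[0,2.5,20],0,255],[[0,2.5,50],0,255],[[0,2.5,75],0,255],[[0,2.5,90],0,255],[[0,2.5,96],0,255],[[0,2.5,99],0,255],[[0,2.5,101],0,255],[[0,2.5,101],0,255],[[0,2.5,101],0,255]]'
python3 -m crank '[[[0,0,2],0,255],[[0,0,3],0,255],[[0,0,3],0,255]]'; python3 -m crank '[[[0,0,1],0,255],[[0,0,2],0,255],[[0,0,2],0,255]]'
```

```text
time: 12.25
eef_pos: [0.5926, 0.1392, 0.0585]
tcp_rot: [0.787, 0.617, 0.001, 0.001]
contact_force: [0.1, 0.3, -1.6]
opening: 0.51
finger_force: 41.1
time: 12.55
eef_pos: [0.5917, 0.1391, 0.0542]
tcp_rot: [0.787, 0.617, -0.0, -0.0]
contact_force: [0.2, 0.2, -1.2]
opening: 0.512
finger_force: 41.1
time: 12.85
eef_pos: [0.5917, 0.1391, 0.0521]
tcp_rot: [0.787, 0.617, -0.0, -0.0]
contact_force: [-0.2, 0.9, -1.7]
opening: 0.507
finger_force: 41.1
```

```bash
python3 -m crank '[[[0,0,1],0,255],[[0,0,1.5],0,255],[[0,0,1.5],0,255]]'; python3 -m crank '[[[0,0,1],0,255],[[0,0,1],0,255]]'
```

```text
time: 13.15
eef_pos: [0.5918, 0.1391, 0.0507]
tcp_rot: [0.787, 0.617, -0.0, -0.0]
contact_force: [0.4, 0.2, -1.6]
opening: 0.508
finger_force: 41.1
time: 13.35
eef_pos: [0.592, 0.1392, 0.0499]
tcp_rot: [0.787, 0.617, 0.0, 0.0]
contact_force: [0.4, -0.3, -2.2]
opening: 0.509
finger_force: 41.1
```

```bash
python3 -m crank '[[[0,0,1],0,255],[[0,0,1],0,255]]'; python3 -m crank '[[[0,0,0.5],0,255],[[0,0,1],0,255]]'
```

```text
time: 13.55
eef_pos: [0.5921, 0.1393, 0.0498]
tcp_rot: [0.787, 0.617, 0.0, -0.0]
contact_force: [-3.0, 0.1, 4.4]
opening: 0.511
finger_force: 41.6
time: 13.75
eef_pos: [0.5922, 0.1394, 0.0497]
tcp_rot: [0.787, 0.617, 0.0, -0.0]
contact_force: [-4.5, 0.5, 10.5]
opening: 0.51
finger_force: 42.2
```

It is on the floor. Release and rise.

```bash
python3 -m crank '[[[0,0,-1],0,255],[[0,0,-1],0,200],[[0,0,-1],0,100],[[0,0,-1],0,40],[[0,0,-1],0,0],[[0,0,-1],0,0],[[0,0,-1],0,0],[[0,0,-20],0,0],[[0,0,-60],0,0],[[0,0,-100],0,0]]'
python3 go.py .4778 -.1865 .1 38.7
```

```text
time: 14.75
eef_pos: [0.591, 0.139, 0.1477]
tcp_rot: [0.787, 0.617, -0.001, -0.001]
contact_force: [0.2, -0.4, -0.3]
opening: 1.0
finger_force: 0.0
t 14.75 shift [-343.1  -32.1   48. ] yaw -52.5 closing heading -13.8 q [ 0.06  0.2   1.8  -0.    1.15  0.3 ] open 1.0 F [ 0.2 -0.4 -0.3]
```

```bash
python3 -m crank '[[[-343,-32,0],-52.5,0],[[-343,-32,0],-52.5,0],[[-343,-32,0],-52.5,0],[[-343,-32,0],-52.5,0],[[-343,-32,0],-52.5,0],[[-343,-32,0],-52.5,0],[[-343,-32,0],-52.5,0],[[-343,-32,0],-52.5,0],[[-343,-32,48],-52.5,0],[[-343,-32,48],-52.5,0]]'
python3 -m crank '[[[0,0,0],0,0],[[0,0,0],0,0]]'
python3 go.py .4778 -.1865 .013 38.7
python3 - <<'E'
from lid import *
c=look("top","t5"); cv2.imwrite("pics/c5.png",cv2.resize(c["frame"][130:290,90:410],(800,400)))
print(lid(c,(165,187),.081,20),lid(c,(190,193),.081,16))
E
```

```text
time: 15.75
eef_pos: [0.4747, -0.1848, 0.0943]
tcp_rot: [0.434, 0.901, 0.001, -0.006]
contact_force: [-1.2, 0.9, -0.2]
opening: 0.999
finger_force: 0.0
time: 15.95
eef_pos: [0.4801, -0.1865, 0.1014]
tcp_rot: [0.432, 0.902, -0.0, 0.001]
contact_force: [-0.3, -0.0, 0.1]
opening: 1.002
finger_force: 0.0
t 15.95 shift [ 1.6 -1.9 88.4] yaw 0.1 closing heading 38.8 q [-0.57  0.05  2.05  0.    1.04 -1.24] open 1.002 F [-0.3 -0.   0.1]
(array([606.54593632, 201.06922211]), np.float64(0.08190758285221211), np.float64(0.551862621036201), 20) (array([589.76179595, 138.49529666]), np.float64(0.08178787354017958), np.float64(0.3450892053893764), 20)
```

View pics/c5.png

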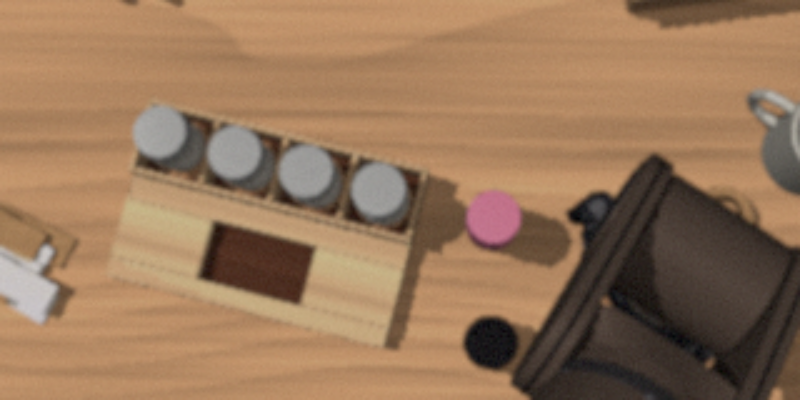

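Both jars are upright in their cells, at (160,132) and (236,155) in the crop, lids at z 0.082 and within 1 mm of centre. Next I grip the block across its short side, high up.

```bash
python3 -m crank '[[[1,-2,40],0,0],[[1,-2,75],0,0],[[1,-2,88],0,0],[[1,-2,88],0,0],[[1,-2,88],0,255],[[1,-2,88],0,255],[[1,-2,88],0,255],[[1,-2,88],0,255],[[1,-2,88],0,255],[[1,-2,88],0,255]]' 30
python3 -m crank '[[[0,0,0],0,255],[[0,0,-15],0,255],[[0,0,-45],0,255],[[0,0,-60],0,255],[[0,0,-85],0,255],[[0,0,-110],0,255],[[0,0,-130],0,255],[[0,0,-130],0,255]]'
python3 go.py .5025 .1282 .142 -13.8
```

```text
time: 17.0
eef_pos: [0.4769, -0.1869, 0.0121]
tcp_rot: [0.433, 0.901, -0.0, 0.0]
contact_force: [-0.4, -0.6, -0.3]
opening: 0.002
finger_force: 0.0
time: 17.8
eef_pos: [0.4788, -0.188, 0.1452]
tcp_rot: [0.433, 0.901, -0.0, 0.003]
contact_force: [0.1, -0.2, -0.1]
opening: -0.001
finger_force: 0.0
t 17.8 shift [232.  216.3   2.2] yaw 52.5 closing heading 38.7 q [-0.57 -0.01  2.03  0.    1.12 -1.25] open -0.001 F [ 0.1 -0.2 -0.1]
```

The fingers shut on nothing. I'll look.

```bash
python3 - <<'E'
from h import *
c=look("top","t6"); s=look("side","s6")
cv2.imwrite("pics/c6.png",np.hstack([cv2.resize(c["frame"][190:310,270:410],(420,360)),cv2.resize(s["frame"][140:260,270:395],(375,360))]))
E
python3 go.py .4778 -.1865 .142 38.7
```

```text
t 17.9 shift [-0.5  1.  -0.5] yaw 0.0 closing heading 38.7 q [-0.57 -0.01  2.03 -0.    1.12 -1.25] open -0.004 F [ 0.1  0.8 -0.9]
```

View pics/c6.png

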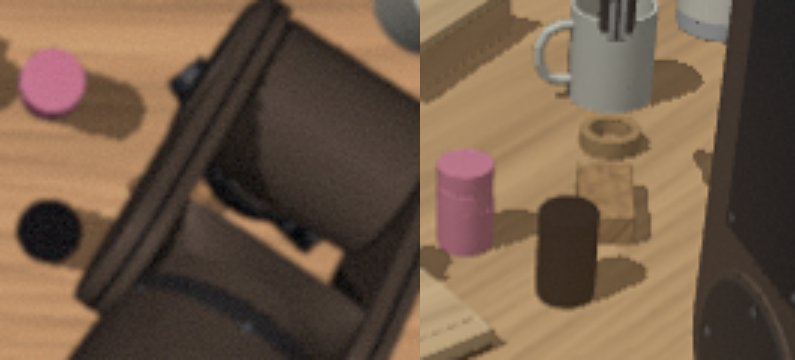

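The side view shows the block still flat on the table near its old place, at about (605,195) in the crop, so the pads slid off its top edge. I compare its position before and after in the side view.

Run:
```python
from m import *
for t in("side0","s6"):
    c=pickle.load(open(f"pics/{t}.pkl","rb")); d,P=pts(c)
    m=(P[...,2]>.024)&(P[...,2]<.036)&(np.hypot(P[...,0]-.478,P[...,1]+.187)<.075)
    n,l,st,ce=cv2.connectedComponentsWithStats(m.astype(np.uint8)); k=1+np.argmax(st[1:,4]); b=l==k
    X=onplane(c,d,.0305)[b][:,:2]; print(t,b.sum(),X.mean(0).round(4),rect(X),np.median(P[b][:,2]))
```

```text
side0 328 [ 0.4739 -0.1851] ((473.4111022949219, -180.9659423828125), (45.73911666870117, 95.27582550048828), 38.93476486206055) 0.029122874865243564
s6 329 [ 0.4742 -0.1851] ((473.2323913574219, -180.7447509765625), (45.73911666870117, 95.84457397460938), 38.93476486206055) 0.029156538606806004
```

Run:
```python
from m import *
c=pickle.load(open("pics/s6.pkl","rb")); d,P=pts(c)
m=(np.hypot(P[...,0]-.479,P[...,1]+.187)<.04)&(P[...,2]>.06)&(P[...,2]<.3)
v,u=np.where(m); print(len(v),u.min(),u.max(),v.min(),v.max())
for vv in range(v.max()-14,v.max()+1,2):
    b=m.copy(); b[:vv]=0;b[vv+1:]=0; print(vv,P[b].mean(0).round(4),b.sum(),P[b].min(0).round(3),P[b].max(0).round(3))
```

```text
1236 319 355 99 153
139 [ 0.4725 -0.1802  0.2035] 12 [ 0.463 -0.189  0.202] [ 0.484 -0.175  0.205]
141 [ 0.4722 -0.1803  0.1986] 12 [ 0.464 -0.191  0.196] [ 0.484 -0.175  0.201]
143 [ 0.4712 -0.1794  0.1942] 12 [ 0.463 -0.189  0.192] [ 0.481 -0.172  0.195]
145 [ 0.4715 -0.1803  0.1888] 12 [ 0.464 -0.191  0.187] [ 0.481 -0.172  0.19 ]
147 [ 0.4712 -0.1803  0.1838] 12 [ 0.462 -0.189  0.181] [ 0.483 -0.174  0.186]
149 [ 0.4727 -0.181   0.1781] 11 [ 0.466 -0.192  0.176] [ 0.482 -0.174  0.18 ]
151 [ 0.472  -0.1785  0.1741] 6 [ 0.467 -0.181  0.172] [ 0.479 -0.177  0.175]
153 [ 0.471  -0.1777  0.1696] 6 [ 0.466 -0.181  0.169] [ 0.475 -0.171  0.171]
```

The shut fingertips are at z 0.167 in the side view while the state says 0.145. So the tips are really about 22 mm higher than reported, and they closed just over the block's top at 0.030. I aim for a reported z of about -0.010, which puts the tips near 0.015, and check the force on the way down.

```bash
python3 -m crank '[[[0,1,0],0,0],[[0,1,0],0,0],[[0,1,45],0,0],[[0,1,90],0,0],[[0,1,120],0,0],[[0,1,135],0,0],[[0,1,145],0,0],[[0,1,150],0,0],[[0,1,155],0,0],[[0,1,155],0,0]]'
python3 go.py .4778 -.1865 -.01 38.7
```

```text
time: 18.9
eef_pos: [0.4778, -0.1863, -0.013]
tcp_rot: [0.433, 0.901, -0.0, 0.0]
contact_force: [-0.5, 0.1, -0.2]
opening: 0.997
finger_force: 0.0
t 18.9 shift [-0.1 -0.1 -3. ] yaw 0.0 closing heading 38.7 q [-0.57  0.24  2.1  -0.    0.81 -1.25] open 0.997 F [-0.5  0.1 -0.2]
```

```bash
python3 -m crank '[[[0,0,-3],0,0],[[0,0,-3],0,255],[[0,0,-3],0,255],[[0,0,-3],0,255],[[0,0,-3],0,255],[[0,0,-3],0,255],[[0,0,-3],0,255]]' 30
```

```text
time: 19.6
eef_pos: [0.4781, -0.1865, -0.0095]
tcp_rot: [0.433, 0.901, -0.0, 0.0]
contact_force: [0.0, 0.8, 4.7]
opening: 0.534
finger_force: 32.6
```

The block is gripped. I lift it, check the grip, and carry it to the pocket.

```bash
python3 -m crank '[[[0,0,-10],0,255],[[0,0,-35],0,255],[[0,0,-70],0,255],[[0,0,-105],0,255],[[0,0,-130],0,255],[[0,0,-140],0,255],[[0,0,-140],0,255]]'
python3 go.py .5025 .1282 .13 -13.8
```

```text
time: 20.3
eef_pos: [0.4782, -0.1866, 0.1311]
tcp_rot: [0.433, 0.901, -0.0, 0.001]
contact_force: [0.2, 0.1, -1.0]
opening: 0.531
finger_force: 32.0
t 20.3 shift [230.5 215.8   0.7] yaw 52.5 closing heading 38.7 q [-0.57  0.    2.04 -0.    1.1  -1.25] open 0.531 F [ 0.2  0.1 -1. ]
```

```bash
python3 -m crank '[[[15,15,0],5,255],[[45,40,0],12,255],[[75,70,0],19,255],[[105,100,0],26,255],[[135,127,0],33,255],[[165,155,0],40,255],[[195,183,0],46,255],[[218,204,0],52.5,255],[[230.5,216,0],52.5,255],[[230.5,216,0],52.5,255]]'
python3 -m crank '[[[0,0,0],0,255],[[0,0,0],0,255],[[0,0,0],0,255]]'
python3 go.py .5025 .1282 .006 -13.8
python3 - <<'E'
from m import *
for n in("top","side"):
    c=look(n,n[0]+"7"); d,P=pts(c)
    m=(P[...,2]>.1)&(P[...,2]<.185)&(np.hypot(P[...,0]-.5025,P[...,1]-.128)<.09)
    hsv=cv2.cvtColor(c["frame"],cv2.COLOR_BGR2HSV); m&=hsv[...,1]>70
    k,l,st,ce=cv2.connectedComponentsWithStats(m.astype(np.uint8)); 
    if k>1:
        q=1+np.argmax(st[1:,4]);b=l==q; print(n,st[q],np.percentile(P[b],[2,50,98],axis=0).round(4).tolist(),rect(P[b][:,:2]))
a=cv2.imread("pics/t7.png");s=cv2.imread("pics/s7.png")
cv2.imwrite("pics/c7.png",np.hstack([cv2.resize(a[150:280,100:260],(400,325)),cv2.resize(s[170:300,140:300],(400,325))]))
E
```

```text
time: 21.3
eef_pos: [0.5002, 0.1306, 0.1272]
tcp_rot: [0.786, 0.618, -0.002, -0.001]
contact_force: [-0.0, -0.7, -0.8]
opening: 0.533
finger_force: 32.0
time: 21.6
eef_pos: [0.5018, 0.1278, 0.1293]
tcp_rot: [0.787, 0.616, -0.0, -0.0]
contact_force: [-0.3, 0.2, -0.5]
opening: 0.531
finger_force: 32.0
t 21.6 shift [  0.6   0.7 123.3] yaw -0.1 closing heading -13.9 q [ 0.05  0.02  2.03 -0.    1.1   0.3 ] open 0.531 F [-0.3  0.2 -0.5]
top [184 220  22  28 442] [[0.4713, 0.0807, 0.1456], [0.4947, 0.0968, 0.1694], [0.5173, 0.1132, 0.1724]] ((494.5272521972656, 99.76939392089844), (32.761688232421875, 46.10734176635742), 76.86075592041016)
side [204 186  50  37 958] [[0.4665, 0.0923, 0.142], [0.4878, 0.1417, 0.1665], [0.5281, 0.1736, 0.1827]] ((496.62261962890625, 129.06976318359375), (88.50069427490234, 67.00390625), 76.27202606201172)
```

View pics/c7.png

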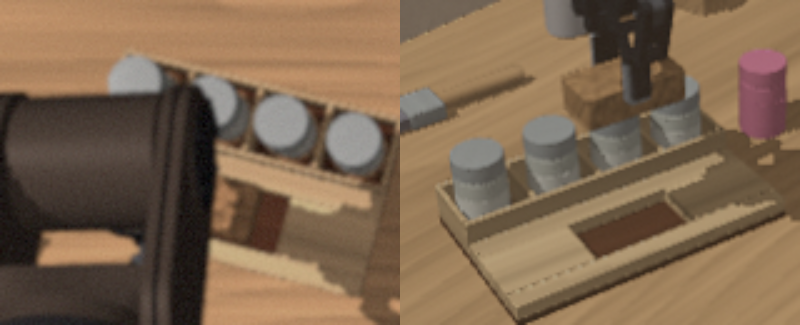

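The block is held level and square at (625,90) in the crop, angle about 76.5° against 76.2° and centre within 2 mm of the pocket. I lower it to just above the ledge, then feel it in.

```bash
python3 -m crank '[[[1,1,15],0,255],[[1,1,45],0,255],[[1,1,75],0,255],[[1,1,95],0,255],[[1,1,105],0,255],[[1,1,110],0,255],[[1,1,113],0,255],[[1,1,113],0,255],[[1,1,113],0,255]]'
python3 go.py .5025 .1282 -.0035 -13.8
python3 -m crank '[[[0,0,3],0,255],[[0,0,6],0,255],[[0,0,8],0,255],[[0,0,8],0,255]]'
python3 go.py .5025 .1282 -.0035 -13.8
```

```text
time: 22.6
eef_pos: [0.5042, 0.1295, 0.0178]
tcp_rot: [0.787, 0.617, 0.001, 0.001]
contact_force: [0.2, -1.2, -0.5]
opening: 0.529
finger_force: 32.0
t 22.6 shift [-1.7 -1.3 21.3] yaw -0.0 closing heading -13.8 q [0.06 0.19 2.08 0.   0.87 0.3 ] open 0.529 F [ 0.2 -1.2 -0.5]
time: 23.0
eef_pos: [0.5029, 0.1295, 0.0084]
tcp_rot: [0.787, 0.617, -0.0, -0.0]
contact_force: [-0.3, -0.6, -0.9]
opening: 0.533
finger_force: 32.0
t 23.0 shift [-1.3 -0.  11.9] yaw 0.0 closing heading -13.8 q [0.06 0.21 2.08 0.   0.85 0.3 ] open 0.533 F [-0.3 -0.6 -0.9]
```

```bash
python3 -m crank '[[[-0.5,0,3],0,255],[[-1,0,6],0,255],[[-1,0,8],0,255],[[-1,0,9],0,255],[[-1,0,9],0,255]]'
python3 -m crank '[[[0,0,1],0,255],[[0,0,2],0,255],[[0,0,2],0,255]]'
python3 -m crank '[[[0,0,0.5],0,255],[[0,0,1],0,255],[[0,0,1],0,255]]'
```

```text
time: 23.5
eef_pos: [0.5028, 0.1285, -0.0004]
tcp_rot: [0.787, 0.617, -0.0, -0.0]
contact_force: [-0.1, 0.2, -0.5]
opening: 0.532
finger_force: 32.0
time: 23.8
eef_pos: [0.5029, 0.1285, -0.0023]
tcp_rot: [0.787, 0.617, -0.0, -0.0]
contact_force: [0.2, 0.6, -1.1]
opening: 0.529
finger_force: 32.0
time: 24.1
eef_pos: [0.503, 0.1285, -0.0032]
tcp_rot: [0.787, 0.617, -0.0, -0.0]
contact_force: [-0.6, -0.1, -0.6]
opening: 0.529
finger_force: 32.0
```

```bash
python3 -m crank '[[[0,0,1],0,255],[[0,0,1],0,255]]'
python3 -m crank '[[[0,0,0.5],0,255],[[0,0,0.5],0,255]]'
```

```text
time: 24.3
eef_pos: [0.5031, 0.1285, -0.0035]
tcp_rot: [0.787, 0.617, -0.0, -0.0]
contact_force: [-2.6, -0.0, 4.5]
opening: 0.53
finger_force: 32.5
time: 24.5
eef_pos: [0.5031, 0.1285, -0.0036]
tcp_rot: [0.787, 0.617, -0.0, -0.0]
contact_force: [-3.6, -0.6, 8.3]
opening: 0.531
finger_force: 32.9
```

It is on the floor at the predicted height. I open only a little, because the 40 mm cell wall is close behind the front finger, then rise and clear off to the side.

```bash
python3 -m crank '[[[0,0,-1],0,120],[[0,0,-1],0,105],[[0,0,-1],0,98],[[0,0,-1],0,98],[[0,0,-1],0,98]]'
python3 -m crank '[[[0,0,-5],0,98],[[0,0,-20],0,98],[[0,0,-45],0,98],[[0,0,-90],0,98],[[0,0,-135],0,98],[[0,0,-150],0,98],[[-50,0,-150],0,98],[[-100,0,-150],0,98],[[-150,0,-150],0,98],[[-200,0,-150],0,98]]'
python3 -m crank '[[[-50,0,0],0,0],[[-100,0,0],0,0],[[-130,0,0],0,0],[[-130,0,0],0,0],[[-130,0,0],0,0]]'
python3 - <<'E'
from lid import *
c=look("top","t8"); d,P=pts(c)
b=blob(c,d,P,(195,234),.028,.046,32); X=onplane(c,d,.0365)[b][:,:2]; r=rect(X); t=np.radians(76.2)
o=np.array(r[0])-[502.5,128.2]; print("block",np.median(P[b][:,2]),np.percentile(P[b][:,2],[5,95]),r,"off x,y",o@[np.sin(t),-np.cos(t)],o@[np.cos(t),np.sin(t)])
for uv in [(155,183),(184,192),(214,198),(242,206)]: print(lid(c,uv,.081,16))
s=look("side","s8")
cv2.imwrite("pics/c8.png",np.hstack([cv2.resize(c["frame"][150:310,100:300],(400,320)),cv2.resize(s["frame"][140:300,140:340],(400,320))]))
E
```

```text
time: 25.0
eef_pos: [0.5029, 0.1285, -0.0039]
tcp_rot: [0.787, 0.617, -0.0, -0.0]
contact_force: [-0.5, 0.1, 0.2]
opening: 0.616
finger_force: 0.0
time: 26.0
eef_pos: [0.4545, -0.0671, 0.1471]
tcp_rot: [0.787, 0.617, 0.0, 0.001]
contact_force: [1.1, -0.6, -0.3]
opening: 0.618
finger_force: 0.0
time: 26.5
eef_pos: [0.424, -0.1922, 0.1466]
tcp_rot: [0.788, 0.616, 0.0, -0.0]
contact_force: [-0.3, -0.5, 0.4]
opening: 1.001
finger_force: 0.0
block 0.036846858232544744 [0.03395167 0.03965572] ((502.4334411621094, 127.73805236816406), (89.24024200439453, 45.96027374267578), 76.07611846923828) off x,y 0.04555239673552645 -0.46448969053340683
(array([606.53271193, 201.05923133]), np.float64(0.08168314691154088), np.float64(0.5624159600234704), 20)
(array([589.60872619, 138.3745587 ]), np.float64(0.08187260899994542), np.float64(0.34642487739398736), 20)
(array([574.73442168,  77.73843808]), np.float64(0.08171611410361296), np.float64(0.44652381184995515), 21)
(array([559.94506186,  17.1551735 ]), np.float64(0.08172014198911148), np.float64(0.6225973973148007), 21)
```

View pics/c8.png

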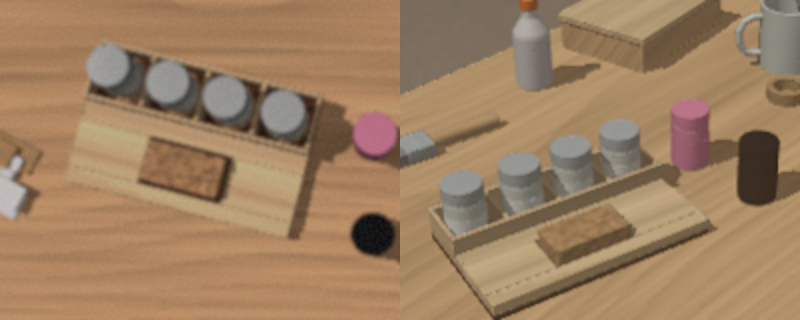

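The block lies flat and square in the pocket at (185,168) in the crop, top at 36.8 mm, within 0.5 mm of centre and 0.1° of the caddy's angle. All four jars stand in their cells, and the mug and the look-alikes are undisturbed.

```bash
python3 -c "
from plant import ctrl; print(ctrl.sign_off())"
```

```text
the job is handed in; nothing more can be done
None
```

The job is handed in at about 27 s: both jars stand upright in the two empty cells, and the cork block lies flat, square and fully home in the pocket (its first grasp closed on air, the second held).

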